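Mask a lotus bud for spraying

TASK

Slide the plywood board that carries the half-painted lotus fully home into the aluminium fence, up to its stop. Then pick up the steel spray mask by its red handle, carry it clear over the things on the bench, and hold it level about a centimetre above the white bud, with the hole centred over the bud and the mask lined up lengthwise with the board so that it covers the leaves. The mask must not bump anything on the way, the bench things stay where they are, and the program finishes while still holding the mask there, steady and touching nothing but the fingers.

Things in the scene. Friction and masses are not known exactly. Their poses are not given: they have to be found in the camera images.
- fence: Fixed aluminium U fence, no floor. Origin on the bench, mid of its two rails; x points along the slot from mouth to stop, z up. Rails 80 long (x -40 to 40), 13.5 high; slot 93 wide; lips reach 6.5 over it, 10.5 mm free height below. Stop face x = 40. Flared guides at the mouth, x -40 to -65, up to 112 apart. Board home: its origin at fence x = -40, y = 0, axes parallel (mm).
- carrier: Loose plywood board 160 x 90 x 8 mm on the bench, 0.38 kg with the lotus fixed on it. Origin: centre of underside; +x = leading end, goes into the fence first; z up. Lotus covers x -37 to 66, y -35 to 35, 63 mm high, bud 84. Black grip tab upright at x = -66, y = 0: 24 along x, 12 thick along y, top 68 mm above the bench; pinch it from above across its thickness and push.
- tab_top (a point): centre of the top of the carrier board's black grip tab; axes as the board
- bud_tip (a point): tip of the white lotus bud (a 14 mm thick upright stem), 55 mm ahead of the board's origin, 12 mm to its left (+y), 84 mm up; axes as the board
- mask: Loose steel spray mask lying on the bench, plate 124 x 84 x 4 mm (x, y, z), 0.15 kg. Origin: centre of underside, z up. Hole 30 mm wide at x = 40, y = 12. Upright red handle at x = -10, y = 0: 36 along x, 12 thick along y, top 64 mm above the underside; grasp it from above across its thickness. Held right, its x axis points the same way as the board's.
- mask_hole (a point): centre of the mask's hole on the underside; axes as the mask
- handle_top (a point): centre of the top of the mask's red handle; axes as the mask
- lotus_near: loose finished green lotus holder with a red bud, 111 x 69 x 77 mm high, beside the fence, leave alone; origin under its centre
- lotus_far: second such loose green lotus holder, 77 mm high, farther right, leave alone; origin under its centre
- pot: loose small paint pot with pink drips, 51 mm across, 41 mm high, leave alone; origin under its centre
- cap: loose grey-white cap, 28 mm across, 14 mm high, leave alone; origin under its centre

How it is judged:
By the outcome, as a careful person would: the job done as asked, in the order asked, and still so for the second after the job is handed in, while the arm keeps its last pose, push and grip.
It also fails if it takes over 64 s, if anything falls off the work surface, if the arm or the gripper's body presses on something with over 40 N, if the wrist force passes 120 N, or if a joint passes its speed limit or range.

ROBOT

A 6-joint arm with a two-finger parallel gripper is mounted at the origin on a cart in front of the work surface, level with it; the furniture and walls round the work are solid. World frame = base frame: x ahead of the robot, y to its left, z up, the work surface at z = 0. Lengths are in m, angles in rad, forces in N, time in s.
With the tool pointing down it reaches from about 0.35 to 0.95 m from the base axis. Payload 17.4 kg.
Tool frame: the origin (TCP) lies midway between the tips of the shut fingers; the grasp point (between the pads) lies manip.grip_depth behind it (manip.grip_depth is the distance from the TCP to the grasp point, in m); z points along the fingers, y is the line along which they close (so a half turn about z gives the same grasp; the last joint's range is limited). The gripper opens to 93 mm and grips with 3 to 60 N. Pads are 15 mm wide; open, the fingers measure 128 mm over their backs; the gripper's body (75 mm by 188 mm) begins 65 mm behind the grasp point.
Start: joints at [1.219, 0.116, 1.442, -0, 1.584, -0.038], TCP at [0.208, 0.642, 0.219] pointing down, gripper open.
Joint ranges: [-2.83, 2.83], [-0.83, 2.19], [0.07, 2.5], [-1.14, 4.28], [0.01, 3], [-2.97, 2.97]. Speed limits (rad/s): [1.89, 1.89, 2.22, 3.14, 3.14, 3.14].

INTERFACE

Orientations are given as a unit quaternion [w, x, y, z].
In Python, from plant import telemetry, vision, job, manip gives the robot as it stands.
- The arm moves only by the tool play_rows, never from a script. Its arguments are lists of equal length, an entry for each row: "linear": the shift along the tool's x, y, z normalised to -1 to 1, where 1 is 0.12 m, a list of three; "rot": the turn, a rotation vector about the tool's x, y, z normalised to -1 to 1, where 1 is pi rad, a list of three; "grip": the opening, from -1 (shut) to 1 (fully open). In form: {"linear": [[tx, ty, tz], ...], "rot": [[rx, ry, rz], ...], "grip": [grip, ...]}. A call has exactly 8 rows; each row is the pose to reach, as a shift and turn from the pose commanded when the call began, along the tool's axes at that moment, turning the shorter way round; what a row does not reach only later rows make up. A row lasts 1/10 s, in which the tool goes at most 50 mm and 8.59 degrees, less where a joint would pass 70% of its speed; a pose out of reach is approached as far as the arm can. A call with a number of a shift or a turn outside -1 to 1 is refused whole. A call with a gripper value outside its range is refused whole. The fingers move at their own pace and stop on an object; the grip force is fixed at half the most. Time passes only in rows, so rows that repeat a pose let the fingers close, or fill a call up. It gives the time, the measured TCP pose, the force, the opening and the grip force at its end, in the units of the state.
- telemetry.observe(): the state, without advancing time (a new reading comes with each control period).
- vision.snapshot(name): name is "scene" or "top" or "wrist"; returns (picture, depth): 384x512x3 uint8, red, green, blue; 384x512 float32, m along the optical axis (not along the pixel's ray), 0 where there is no reading.
- vision.camera_model(name): a dict with "intrinsics" (3x3 intrinsics, pixels), "R" (3x3) and "t" (3): a world point X has camera coordinates R X + t. Camera axes: x right, y down, z forward; pixel columns grow to the right and rows downward; lengths in m; the calibration is good to about 2 mm. The wrist camera is an equidistant fisheye: a pixel r from the principal point sees the ray r / f radians off the axis. A picture is of the moment at which its call begins: read the wrist's pose just before it. camera_model takes no time and is no camera call; for the wrist camera it gives the pose at the moment of the call.
- job.hand_in(): hands the job in; it is judged then, once.
Trained networks look in the newest picture that a camera, given by its name, has taken for a name from the list of things; names that differ only in an ending like _2 or _b are one class to them, and where a whole thing is asked for, a point or a joint stands for the part that bears it (a point fixed in the world has none). Each returns a list of dicts, best first, with "conf" (0 to 1); they miss things now and then, are a little off and sometimes report something else, mostly with a low value. They report only what shows in the picture. A call takes as long as a camera call.
- vision.masks_of(camera, target): "pixels" (384x512 bool, what is visible of it) and "rect" ([left, top, right, bottom] in pixels, round what is visible of it).
The state is a dict: "clock": time; "joint_pos": joint angles; "qvel": joint speeds; "joint_efforts": joint torques, N m; "tool_pos": TCP position; "tool_rot": TCP orientation; "force": force on the tool from outside, world axes, zero at the start; "wrist_torque": the same for the moment, N m; "grip_width": finger opening in m; "grip_force": force on a finger pad.
Only numpy, scipy, OpenCV 4.12 (cv2) and the standard library are available. Lean on these libraries where they do the work, as an engineer would, in place of code of your own. Each camera call takes 0.05 s, during which the arm holds its last target. There are 200 camera calls.

## Working session

There is one attempt and no reset: what is moved stays moved. The work goes in short steps, Python scripts to look and compute and a tool call to move; the robot and the scene stay as the last step left them, time stands still between calls to the robot, and variables do not carry over. Pictures are saved under pics/ and viewed, at most 10 in all, crops included, and the job is handed in when it is done.

Besides the shell and the picture viewer there is one more tool, called after "Call:" as name(argument=value, ...), one argument or row to a line, values as JSON. play_rows: Moves the arm, as the interface text tells. Scaled input: -1 to 1 covers 0.12 m each way for a shift and pi rad each way for a turn. Its arguments: {"type":"object","properties":{"linear":{"type":"array","items":{"type":"array","items":{"type":"number"}}},"rot":{"type":"array","items":{"type":"array","items":{"type":"number"}}},"grip":{"type":"array","items":{"type":"number"}}},"required":["linear","rot","grip"]}

```bash
mkdir -p pics; ls; cat > h.py <<'E'
import numpy as np, cv2
from plant import telemetry, vision, job, manip
def cloud(cam, depth, m):
    c=vision.camera_model(cam); K=np.array(c["intrinsics"]);R=np.array(c["R"]);t=np.array(c["t"])
    v,u=np.nonzero(m&(depth>0)); d=depth[v,u]
    P=np.stack([(u-K[0,2])/K[0,0]*d,(v-K[1,2])/K[1,1]*d,d],1)
    return (P-t)@R
def save(n,p): cv2.imwrite("pics/"+n,p[:,:,::-1])
E
python3 - <<'E'
from h import *
print(manip.grip_depth, telemetry.observe())
for c in ("top","scene"):
    p,d=vision.snapshot(c); save(c+"1.png",p); np.savez(c+"1.npz",p=p,d=d)
    m=vision.camera_model(c); print(c,m)
    for n in ["fence","carrier","tab_top","bud_tip","mask","mask_hole","handle_top","lotus_near","lotus_far","pot","cap"]:
        for o in vision.masks_of(c,n)[:2]:
            q=cloud(c,d,o["pixels"]); 
            if len(q): print(n,round(o["conf"],2),o["rect"],len(q),np.median(q,0).round(4),q.min(0).round(3),q.max(0).round(3))
E
```

```text
pics
0.0188 {'clock': 0.0, 'joint_pos': array([ 1.21920383e+00,  1.16508811e-01,  1.44222993e+00, -1.49902005e-05,
        1.58399042e+00, -3.77687157e-02]), 'qvel': array([-1.66171884e-05,  2.49377872e-05,  7.72299615e-04,  5.22374101e-04,
        1.13641733e-03, -4.02703482e-04]), 'joint_efforts': array([ 5.34847495e-04, -7.21280909e+01, -6.22597289e+01,  7.78815011e-02,
        2.39225978e-02, -9.78222261e-05]), 'tool_pos': array([0.20829921, 0.64185935, 0.21791172]), 'tool_rot': array([-1.02577416e-04,  1.56268854e-01,  9.87714393e-01, -5.58968212e-04]), 'force': array([-0.15953187,  0.14486202, -0.3743155 ]), 'wrist_torque': array([0.01033762, 0.01246313, 0.01297165]), 'grip_force': 0.0, 'grip_width': 0.09287097097241877}
top {'intrinsics': array([[492.35011726,   0.        , 253.76196458],
       [  0.        , 492.35011726, 193.82349709],
       [  0.        ,   0.        ,   1.        ]]), 'R': array([[-0.00234261, -0.99923454, -0.03904936],
       [-0.98438379,  0.00917779, -0.17579628],
       [ 0.1760201 ,  0.03802773, -0.98365178]]), 't': array([-0.33174339,  0.57928794, 
[... 2651 characters left out ...]
top 0.68 [244.9, 235.5, 309.1, 294.6] 2257 [ 0.4899 -0.4367  0.0035] [ 0.435 -0.494 -0.004] [ 0.571 -0.351  0.066]
lotus_near 0.74 [275.6, 160.7, 312.2, 214.4] 1323 [ 0.6766 -0.337   0.0281] [ 0.625 -0.368 -0.003] [ 0.801 -0.256  0.074]
lotus_far 0.63 [308.0, 186.1, 354.9, 235.3] 1587 [ 0.6603 -0.4386  0.027 ] [ 0.607 -0.472 -0.003] [ 0.775 -0.377  0.072]
pot 0.73 [241.7, 206.4, 268.0, 236.0] 562 [ 0.5512 -0.3324  0.0243] [ 0.526 -0.358  0.   ] [ 0.577 -0.308  0.043]
pot 0.34 [303.5, 185.5, 354.4, 234.0] 1559 [ 0.6602 -0.438   0.0301] [ 0.607 -0.472 -0.004] [ 0.775 -0.366  0.072]
cap 0.72 [353.5, 245.5, 369.5, 262.4] 170 [ 0.6197 -0.5356  0.0112] [ 0.611 -0.548 -0.002] [ 0.638 -0.519  0.016]
```

```bash
python3 - <<'E'
import numpy as np,cv2
p=np.load("top1.npz")["p"][105:295,160:375,::-1]
cv2.imwrite("pics/c1.png",cv2.resize(p,None,fx=3,fy=3,interpolation=cv2.INTER_CUBIC))
E
```

```text
(no output)
```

View pics/c1.png

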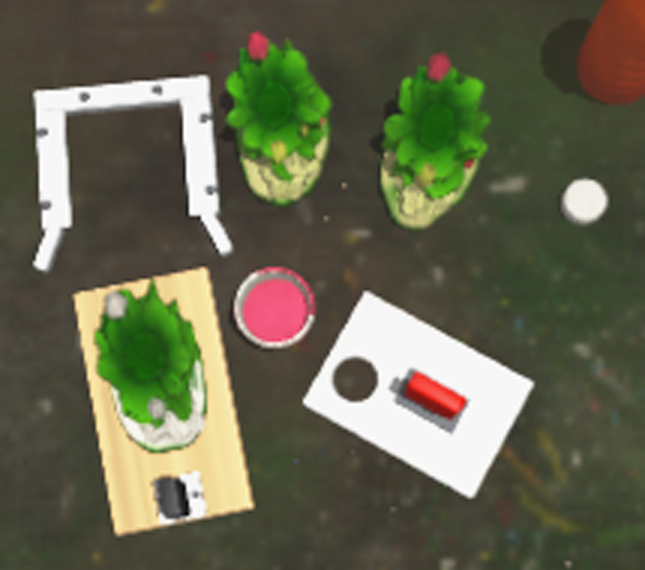

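```bash
cat >> h.py <<'E'
def rectify(cam,p,z,x0,x1,y0,y1,s=0.0005):
    "image rows: x decreasing from x1; cols: y decreasing from y1"
    c=vision.camera_model(cam); K=np.array(c["intrinsics"]);R=np.array(c["R"]);t=np.array(c["t"])
    A=np.array([[0,-s,x1],[-s,0,y1],[0,0,z],[0,0,1.]])   # (col,row,1)->world hom
    H=K@np.c_[R,t]@A
    return cv2.warpPerspective(p,np.linalg.inv(H),(int((y1-y0)/s),int((x1-x0)/s)))
def rect(mask,x1,y1,s=0.0005):
    n,l,st,_=cv2.connectedComponentsWithStats(mask.astype(np.uint8)); k=1+np.argmax(st[1:,4])
    v,u=np.nonzero(l==k); P=np.stack([x1-v*s,y1-u*s],1).astype(np.float32)
    return P,cv2.minAreaRect(P*1000)
E
python3 - <<'E'
from h import *
for cam in ("top","scene"):
    f=np.load(cam+"1.npz"); p,d=f["p"],f["d"]
    b=(0.35,0.8,-0.6,-0.1); x1,y1=b[1],b[3]
    I=rectify(cam,p,0.008,*b); hsv=cv2.cvtColor(I,cv2.COLOR_RGB2HSV); h,s,v=cv2.split(hsv)
    wood=(h>8)&(h<30)&(s>40)&(s<150)&(v>150)
    P,r=rect(wood,x1,y1); print(cam,"board",r, cv2.boxPoints(r).round(1).tolist())
    I=rectify(cam,p,0.004,*b); h,s,v=cv2.split(cv2.cvtColor(I,cv2.COLOR_RGB2HSV))
    w=(s<40)&(v>150); w[:, :int((y1+0.34)/0.0005)]=0; w[:int((x1-0.58)/0.0005)]=0
    P,r=rect(w,x1,y1); print("mask",r,cv2.boxPoints(r).round(1).tolist())
    I=rectify(cam,p,0.0135,*b); h,s,v=cv2.split(cv2.cvtColor(I,cv2.COLOR_RGB2HSV))
    w=(s<40)&(v>150); w[:, int((y1+0.31)/0.0005):]=0; w[int((x1-0.59)/0.0005):]=0
    P,r=rect(w,x1,y1)
    if cam=="top":
        for x in np.arange(0.585,0.72,0.01):
            q=np.sort(P[abs(P[:,0]-x)<0.0003,1]); g=np.nonzero(np.diff(q)>0.005)[0]
            print(round(x,3),(q[[0,-1]].round(4) if len(q) else None),[(q[i].round(4),q[i+1].round(4)) for i in g])
        for y in np.arange(-0.27,-0.18,0.01):
            q=P[(abs(P[:,1]-y)<0.0003)&(P[:,0]>.65),0]; print("stop",round(y,3),q.min().round(4),q.max().round(4))
        for n in ["carrier","mask"]:
            q=cloud(cam,d,vision.masks_of(cam,n)[0]["pixels"]) if 0 else None
    q=cloud(cam,d,np.ones_like(d,bool))
    u=p.reshape(-1,3)[(d>0).ravel()]
    def show(n,m): print(n,m.sum(),q[m].mean(0).round(4),q[m].min(0).round(3),q[m].max(0).round(3))
    inb=lambda a,b_,c,e:(q[:,0]>a)&(q[:,0]<b_)&(q[:,1]>c)&(q[:,1]<e)
    show("bud",inb(.5,.6,-.3,-.18)&(q[:,2]>.072))
    show("tab",inb(.4,.46,-.32,-.2)&(q[:,2]>.062))
    m=inb(.43,.57,-.5,-.35)&(q[:,2]>.057);show("handle",m); print(cv2.minAreaRect((q[m,:2]*1000).astype(np.float32)))
E
```

```text
top board ((497.9767150878906, -254.82904052734375), (161.34889221191406, 91.98993682861328), 11.084890365600586) [[410.0, -225.1999969482422], [427.70001220703125, -315.5], [586.0, -284.5], [568.2999877929688, -194.1999969482422]]
mask ((501.3016357421875, -421.0691223144531), (126.16999053955078, 86.19475555419922), 60.395545959472656) [[432.70001220703125, -454.6000061035156], [507.6000061035156, -497.20001220703125], [569.9000244140625, -387.5], [495.0, -344.8999938964844]]
0.585 None []
0.595 [-0.3    -0.1725] [(np.float32(-0.292), np.float32(-0.183))]
0.605 [-0.2975 -0.176 ] [(np.float32(-0.2865), np.float32(-0.1865))]
0.615 [-0.2915 -0.1745] [(np.float32(-0.2805), np.float32(-0.194))]
0.625 [-0.2915 -0.179 ] [(np.float32(-0.2725), np.float32(-0.1935))]
0.635 [-0.284  -0.1725] [(np.float32(-0.272), np.float32(-0.192))]
0.645 [-0.2895 -0.172 ] [(np.float32(-0.27), np.float32(-0.1915))]
0.655 [-0.289  -0.1715] [(np.float32(-0.27), np.float32(-0.191))]
0.665 [-0.2885 -0.17  ] [(np.float32(-0.269), np.float32(-0.1895))]
0.675 [-0.287  -0.1745] [(np.float32(-0.268), np.float32(-0.18
[... 972 characters left out ...]
00061035156, -321.20001220703125], [603.2000122070312, -291.5], [587.5, -196.60000610351562]]
mask ((502.0424499511719, -423.5574035644531), (128.70529174804688, 87.19072723388672), 60.461219787597656) [[432.3999938964844, -458.1000061035156], [508.20001220703125, -501.0], [571.7000122070312, -389.1000061035156], [495.79998779296875, -346.1000061035156]]
bud 28 [ 0.549  -0.2363  0.0758] [ 0.54  -0.241  0.072] [ 0.558 -0.228  0.081]
tab 76 [ 0.4317 -0.271   0.0661] [ 0.42  -0.278  0.062] [ 0.445 -0.263  0.07 ]
handle 115 [ 0.494  -0.4335  0.0622] [ 0.483 -0.449  0.057] [ 0.507 -0.416  0.066]
((495.5085754394531, -432.5702209472656), (37.48139190673828, 11.701972961425781), 61.968971252441406)
```

```bash
cat > plan.py <<'E'
import numpy as np
def plan(cur,targets,ramp=8):
    "cur/targets: x,y,z (m), psi (deg: world angle of tool x, tool down)"
    c=np.array(cur,float)
    for T in targets:
        T=np.array(T,float); a=np.radians(c[3]); d=T[:3]-c[:3]
        l=np.array([d[0]*np.cos(a)+d[1]*np.sin(a), d[0]*np.sin(a)-d[1]*np.cos(a), -d[2]])/.12
        r=-((T[3]-c[3]+180)%360-180)/180
        l=l.round(3); r=round(r,3)
        print(l.tolist(),r,"OVER" if abs(l).max()>1 else "")
        q=l*.12
        c=np.array([c[0]+q[0]*np.cos(a)+q[1]*np.sin(a), c[1]+q[0]*np.sin(a)-q[1]*np.cos(a), c[2]-q[2], c[3]-r*180])
    print("end",c.round(4))
def pose(s):
    from scipy.spatial.transform import Rotation as R
    q=s["tool_rot"]; M=R.from_quat([q[1],q[2],q[3],q[0]]).as_matrix()
    return np.r_[s["tool_pos"],np.degrees(np.arctan2(M[1,0],M[0,0]))],M[2,2]
E
python3 - <<'E'
from plan import *
from plant import telemetry
p,m=pose(telemetry.observe()); print(p,m)
W=[(.245,.54),(.29,.43),(.335,.32),(.375,.21),(.40,.095),(.415,-.025),(.425,-.145),(.433,-.2675)]
a=np.linspace(162,11.1,9)[1:]
plan(p,[(*w,.2 if i<7 else .16,b) for i,(w,b) in enumerate(zip(W,a))])
E
```

```text
[  0.20836996   0.64201942   0.21861688 162.02000235] -0.9999999976177422
[-0.553, -0.714, 0.155] 0.105 
[-0.85, -0.509, 0.0] 0.105 
[-0.969, -0.205, 0.0] 0.104 
[-0.972, 0.076, 0.0] 0.105 
[-0.944, 0.265, 0.0] 0.105 
[-0.878, 0.495, 0.0] 0.105 
[-0.698, 0.722, 0.0] 0.105 
[-0.451, 0.918, 0.333] 0.104 
end [ 0.433  -0.2675  0.1601 11.18  ]
```

Call:
play_rows(
  linear=[
    [-0.07,-0.09,0.02],
    [-0.14,-0.18,0.04],
    [-0.21,-0.27,0.06],
    [-0.28,-0.36,0.08],
    [-0.35,-0.45,0.1],
    [-0.41,-0.53,0.12],
    [-0.48,-0.62,0.14],
    [-0.553,-0.714,0.155],
  ],
  rot=[
    [0,0,0.013],
    [0,0,0.026],
    [0,0,0.039],
    [0,0,0.052],
    [0,0,0.065],
    [0,0,0.078],
    [0,0,0.091],
    [0,0,0.105],
  ],
  grip=[-0.1,-0.1,-0.1,-0.1,-0.1,-0.1,-0.1,-0.1],
)

```text
clock: 2.0
tool_pos: [0.2454, 0.539, 0.1998]
tool_rot: [-0.0, 0.318, 0.948, -0.0]
force: [0.3, -0.1, 1.4]
grip_width: 0.0424
grip_force: 0.0
```

Call:
play_rows(
  linear=[
    [-0.106,-0.064,0],
    [-0.212,-0.127,0],
    [-0.319,-0.191,0],
    [-0.425,-0.254,0],
    [-0.531,-0.318,0],
    [-0.637,-0.382,0],
    [-0.744,-0.445,0],
    [-0.85,-0.509,0],
  ],
  rot=[
    [0,0,0.013],
    [0,0,0.026],
    [0,0,0.039],
    [0,0,0.052],
    [0,0,0.065],
    [0,0,0.078],
    [0,0,0.091],
    [0,0,0.105],
  ],
  grip=[-0.1,-0.1,-0.1,-0.1,-0.1,-0.1,-0.1,-0.1],
)

```text
clock: 2.8
tool_pos: [0.2904, 0.4288, 0.2001]
tool_rot: [0.0, 0.469, 0.883, 0.0]
force: [-0.1, 0.5, 0.5]
grip_width: 0.0417
grip_force: 0.0
```

Call:
play_rows(
  linear=[
    [-0.121,-0.026,0],
    [-0.242,-0.051,0],
    [-0.363,-0.077,0],
    [-0.484,-0.102,0],
    [-0.606,-0.128,0],
    [-0.727,-0.154,0],
    [-0.848,-0.179,0],
    [-0.969,-0.205,0],
  ],
  rot=[
    [0,0,0.013],
    [0,0,0.026],
    [0,0,0.039],
    [0,0,0.052],
    [0,0,0.065],
    [0,0,0.078],
    [0,0,0.091],
    [0,0,0.104],
  ],
  grip=[-0.1,-0.1,-0.1,-0.1,-0.1,-0.1,-0.1,-0.1],
)

```text
clock: 3.6
tool_pos: [0.3355, 0.3189, 0.2001]
tool_rot: [0.0, 0.607, 0.795, 0.0]
force: [-0.0, 0.9, -1.2]
grip_width: 0.0419
grip_force: 0.0
```

Call:
play_rows(
  linear=[
    [-0.121,0.01,0],
    [-0.243,0.019,0],
    [-0.364,0.028,0],
    [-0.486,0.038,0],
    [-0.607,0.048,0],
    [-0.729,0.057,0],
    [-0.85,0.066,0],
    [-0.972,0.076,0],
  ],
  rot=[
    [0,0,0.013],
    [0,0,0.026],
    [0,0,0.039],
    [0,0,0.052],
    [0,0,0.065],
    [0,0,0.078],
    [0,0,0.091],
    [0,0,0.105],
  ],
  grip=[-0.1,-0.1,-0.1,-0.1,-0.1,-0.1,-0.1,-0.1],
)

```text
clock: 4.4
tool_pos: [0.3752, 0.2089, 0.2]
tool_rot: [0.0, 0.729, 0.685, 0.0]
force: [-0.6, -0.4, -0.2]
grip_width: 0.042
grip_force: 0.0
```

Call:
play_rows(
  linear=[
    [-0.118,0.033,0],
    [-0.236,0.066,0],
    [-0.354,0.099,0],
    [-0.472,0.132,0],
    [-0.59,0.166,0],
    [-0.708,0.199,0],
    [-0.826,0.232,0],
    [-0.944,0.265,0],
  ],
  rot=[
    [0,0,0.013],
    [0,0,0.026],
    [0,0,0.039],
    [0,0,0.052],
    [0,0,0.065],
    [0,0,0.078],
    [0,0,0.091],
    [0,0,0.105],
  ],
  grip=[-0.1,-0.1,-0.1,-0.1,-0.1,-0.1,-0.1,-0.1],
)

```text
clock: 5.2
tool_pos: [0.4, 0.0939, 0.2001]
tool_rot: [0.0, 0.831, 0.556, 0.0]
force: [-0.1, -0.5, 0.3]
grip_width: 0.042
grip_force: 0.0
```

Call:
play_rows(
  linear=[
    [-0.11,0.062,0],
    [-0.22,0.124,0],
    [-0.33,0.186,0],
    [-0.439,0.248,0],
    [-0.549,0.309,0],
    [-0.659,0.371,0],
    [-0.768,0.433,0],
    [-0.878,0.495,0],
  ],
  rot=[
    [0,0,0.013],
    [0,0,0.026],
    [0,0,0.039],
    [0,0,0.052],
    [0,0,0.065],
    [0,0,0.078],
    [0,0,0.091],
    [0,0,0.105],
  ],
  grip=[-0.1,-0.1,-0.1,-0.1,-0.1,-0.1,-0.1,-0.1],
)

```text
clock: 6.0
tool_pos: [0.4148, -0.0261, 0.2001]
tool_rot: [0.0, 0.911, 0.412, 0.0]
force: [0.1, -0.7, -0.2]
grip_width: 0.0419
grip_force: 0.0
```

Call:
play_rows(
  linear=[
    [-0.087,0.09,0],
    [-0.175,0.18,0],
    [-0.262,0.271,0],
    [-0.349,0.361,0],
    [-0.436,0.451,0],
    [-0.524,0.542,0],
    [-0.611,0.632,0],
    [-0.698,0.722,0],
  ],
  rot=[
    [0,0,0.013],
    [0,0,0.026],
    [0,0,0.039],
    [0,0,0.052],
    [0,0,0.065],
    [0,0,0.078],
    [0,0,0.091],
    [0,0,0.105],
  ],
  grip=[-0.1,-0.1,-0.1,-0.1,-0.1,-0.1,-0.1,-0.1],
)

```text
clock: 6.8
tool_pos: [0.4246, -0.1462, 0.2001]
tool_rot: [0.0, 0.967, 0.256, 0.0]
force: [-0.0, -0.2, -0.6]
grip_width: 0.0417
grip_force: 0.0
```

Call:
play_rows(
  linear=[
    [-0.056,0.115,0.04],
    [-0.113,0.23,0.08],
    [-0.169,0.344,0.125],
    [-0.225,0.459,0.167],
    [-0.282,0.574,0.208],
    [-0.338,0.689,0.25],
    [-0.395,0.803,0.29],
    [-0.451,0.918,0.333],
  ],
  rot=[
    [0,0,0.013],
    [0,0,0.026],
    [0,0,0.039],
    [0,0,0.052],
    [0,0,0.065],
    [0,0,0.078],
    [0,0,0.091],
    [0,0,0.104],
  ],
  grip=[-0.1,-0.1,-0.1,-0.1,-0.1,-0.1,-0.1,-0.1],
)

```text
clock: 7.6
tool_pos: [0.4331, -0.2688, 0.1597]
tool_rot: [0.0, 0.995, 0.096, 0.0]
force: [0.5, 0.8, -0.7]
grip_width: 0.0417
grip_force: 0.0
```

Call:
play_rows(
  linear=[
    [0,0,0.12],
    [0,0,0.24],
    [0,0,0.36],
    [0,0,0.48],
    [0,0,0.6],
    [0,0,0.72],
    [0,0,0.84],
    [0,0,0.92],
  ],
  rot=[
    [0,0,0],
    [0,0,0],
    [0,0,0],
    [0,0,0],
    [0,0,0],
    [0,0,0],
    [0,0,0],
    [0,0,0],
  ],
  grip=[-0.1,-0.1,-0.1,-0.1,-0.1,-0.1,-0.1,-0.1],
)

```text
clock: 8.4
tool_pos: [0.4328, -0.2672, 0.0481]
tool_rot: [-0.0, 0.995, 0.097, -0.0]
force: [0.0, 0.6, -0.3]
grip_width: 0.0419
grip_force: 0.0
```

```bash
python3 - <<'E'
from h import *; from plan import *
s=telemetry.observe(); print(pose(s),s["force"])
p,d=vision.snapshot("wrist"); save("w1.png",p)
E
```

```text
(array([ 0.43275084, -0.26724206,  0.04813325, 11.18841588]), np.float64(-0.9999996005917827)) [ 0.03121019  0.61161113 -0.29725899]
```

View pics/w1.png

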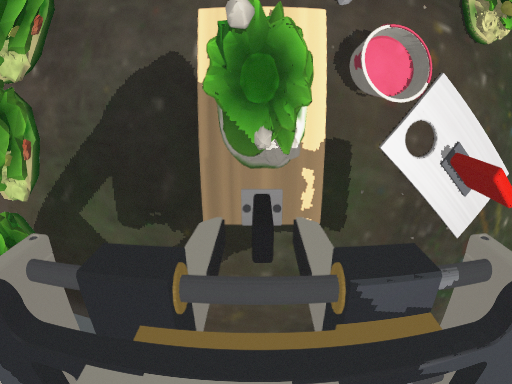

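The wrist view shows the tab (262,230) centred between the fingers (~215 and ~315) and in line with them; the pot and mask are clear on the right.

Call:
play_rows(
  linear=[
    [0,0,0.05],
    [0,0,0.1],
    [0,0,0.1],
    [0,0,0.1],
    [0,0,0.1],
    [0,0,0.1],
    [0,0,0.1],
    [0,0,0.1],
  ],
  rot=[
    [0,0,0],
    [0,0,0],
    [0,0,0],
    [0,0,0],
    [0,0,0],
    [0,0,0],
    [0,0,0],
    [0,0,0],
  ],
  grip=[-0.1,-0.1,-1,-1,-1,-1,-1,-1],
)

```text
clock: 9.25
tool_pos: [0.4332, -0.2677, 0.0381]
tool_rot: [0.0, 0.995, 0.097, 0.0]
force: [-0.6, -0.5, 2.4]
grip_width: 0.012
grip_force: 30.0
```

```bash
python3 - <<'E'
from h import *; from plan import *
s=telemetry.observe(); p,_=pose(s);print(p,s["force"],s["grip_width"],s["grip_force"])
f=np.array([.654,-.230]);th=4.65
def tab(x): 
    a=np.radians(th); return (*(f+(x/1000-.066)*np.array([np.cos(a),np.sin(a)])),p[2],th)
plan(p,[tab(-148),tab(-110),tab(-75),tab(-48)])
E
```

```text
[ 0.43319597 -0.26771078  0.0380815  11.17921361] [-0.64113291 -0.51724172  2.40342597] 0.011986501695928723 29.972613751888275
[0.094, -0.154, -0.0] 0.036 
[0.317, -0.0, -0.0] 0.0 
[0.292, 0.0, -0.0] 0.0 
[0.225, 0.0, -0.0] 0.0 
end [ 0.5404 -0.2392  0.0381  4.6992]
```

Call:
play_rows(
  linear=[
    [0.012,-0.02,0],
    [0.024,-0.04,0],
    [0.036,-0.06,0],
    [0.048,-0.08,0],
    [0.06,-0.1,0],
    [0.072,-0.12,0],
    [0.084,-0.14,0],
    [0.094,-0.154,0],
  ],
  rot=[
    [0,0,0.005],
    [0,0,0.01],
    [0,0,0.015],
    [0,0,0.02],
    [0,0,0.024],
    [0,0,0.028],
    [0,0,0.032],
    [0,0,0.036],
  ],
  grip=[-1,-1,-1,-1,-1,-1,-1,-1],
)

```text
clock: 10.05
tool_pos: [0.4406, -0.2472, 0.038]
tool_rot: [0.0, 0.999, 0.04, 0.0]
force: [-3.4, -3.4, 6.0]
grip_width: 0.0119
grip_force: 30.0
```

```bash
cat > board.py <<'E'
from h import *; from plan import *
import sys
s=telemetry.observe(); p,_=pose(s);print(p,s["force"],s["grip_width"])
I0,d=vision.snapshot("top"); b=(0.35,0.8,-0.33,-0.1); x1,y1=b[1],b[3]
save(sys.argv[1],cv2.resize(I0[100:300,150:300],None,fx=3,fy=3))
I=rectify("top",I0,0.008,*b); h,s_,v=cv2.split(cv2.cvtColor(I,cv2.COLOR_RGB2HSV))
P,r=rect((h>8)&(h<30)&(s_>40)&(s_<150)&(v>110),x1,y1)
print(r,cv2.boxPoints(r).round(1).tolist())
for x in np.arange(.44,.6,.02):   # side edges of the wood
    q=P[abs(P[:,0]-x)<3e-4,1]
    if len(q): print(round(x,2),q.min().round(4),q.max().round(4))
E
python3 board.py b2.png
```

```text
[ 0.44060822 -0.2471761   0.0380364   4.62485083] [-3.41379012 -3.3792408   6.00693817] 0.011928900661933318
((534.1497802734375, -238.846435546875), (106.83495330810547, 93.33363342285156), 4.085616588592529) [[477.5, -196.10000610351562], [484.20001220703125, -289.20001220703125], [590.7999877929688, -281.6000061035156], [584.0999755859375, -188.5]]
0.5 -0.288 -0.269
0.52 -0.286 -0.27
0.54 -0.2845 -0.1925
0.56 -0.283 -0.1905
0.58 -0.282 -0.19
```

View pics/b2.png

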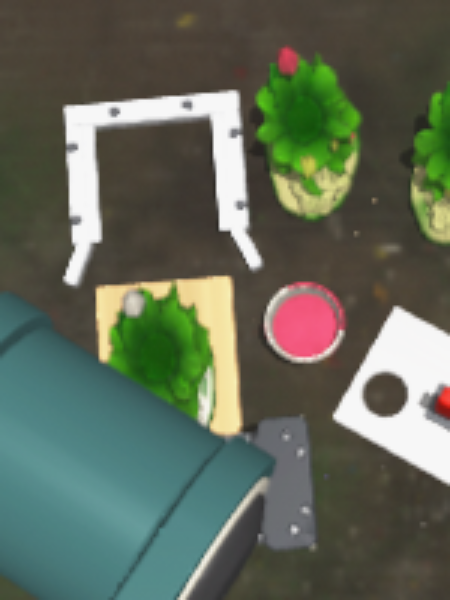

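The picture shows the board square with the fence and centred on its mouth (leading edge at rows ~285, flares at 270–285); go on.

Call:
play_rows(
  linear=[
    [0.04,0,0],
    [0.08,0,0],
    [0.12,0,0],
    [0.16,0,0],
    [0.2,0,0],
    [0.24,0,0],
    [0.28,0,0],
    [0.317,0,0],
  ],
  rot=[
    [0,0,0],
    [0,0,0],
    [0,0,0],
    [0,0,0],
    [0,0,0],
    [0,0,0],
    [0,0,0],
    [0,0,0],
  ],
  grip=[-1,-1,-1,-1,-1,-1,-1,-1],
)

```text
clock: 10.9
tool_pos: [0.4784, -0.2439, 0.0381]
tool_rot: [0.0, 0.999, 0.041, -0.0]
force: [-7.0, -0.5, 8.4]
grip_width: 0.0117
grip_force: 30.0
```

```bash
python3 board.py b3.png
```

```text
[ 0.47841194 -0.24388812  0.03807296  4.65709905] [-7.02096498 -0.52752253  8.42547108] 0.01174743821912414
((586.5162963867188, -266.7760925292969), (86.63970947265625, 36.0172233581543), 13.495734214782715) [[540.2000122070312, -259.3999938964844], [548.5999755859375, -294.3999938964844], [632.7999877929688, -274.20001220703125], [624.4000244140625, -239.1999969482422]]
0.56 -0.282 -0.2665
0.58 -0.281 -0.264
```

Call:
play_rows(
  linear=[
    [0.036,0,0],
    [0.072,0,0],
    [0.108,0,0],
    [0.144,0,0],
    [0.18,0,0],
    [0.216,0,0],
    [0.252,0,0],
    [0.29,0,0],
  ],
  rot=[
    [0,0,0],
    [0,0,0],
    [0,0,0],
    [0,0,0],
    [0,0,0],
    [0,0,0],
    [0,0,0],
    [0,0,0],
  ],
  grip=[-1,-1,-1,-1,-1,-1,-1,-1],
)

```text
clock: 11.75
tool_pos: [0.513, -0.2411, 0.038]
tool_rot: [0.0, 0.999, 0.041, -0.0]
force: [-6.7, -0.6, 9.1]
grip_width: 0.0119
grip_force: 30.0
```

Smooth, no side load. Next 24 mm.

Call:
play_rows(
  linear=[
    [0.025,0,0],
    [0.05,0,0],
    [0.075,0,0],
    [0.1,0,0],
    [0.125,0,0],
    [0.15,0,0],
    [0.175,0,0],
    [0.2,0,0],
  ],
  rot=[
    [0,0,0],
    [0,0,0],
    [0,0,0],
    [0,0,0],
    [0,0,0],
    [0,0,0],
    [0,0,0],
    [0,0,0],
  ],
  grip=[-1,-1,-1,-1,-1,-1,-1,-1],
)

```text
clock: 12.55
tool_pos: [0.5369, -0.2392, 0.0381]
tool_rot: [0.0, 0.999, 0.041, -0.0]
force: [-6.8, -1.1, 8.3]
grip_width: 0.0116
grip_force: 30.0
```

```bash
python3 board.py b4.png
```

```text
[ 0.53687252 -0.23916491  0.03806838  4.65086515] [-6.78472836 -1.13848255  8.30904683] 0.011583802426183579
((663.4722900390625, -253.0341033935547), (44.46773147583008, 31.247596740722656), 5.946863651275635) [[639.7000122070312, -239.8000030517578], [643.0, -270.8999938964844], [687.2000122070312, -266.29998779296875], [684.0, -235.1999969482422]]
```

View pics/b4.png

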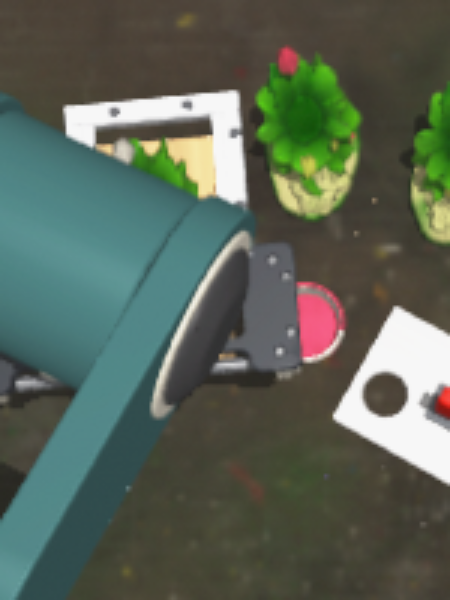

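Board is inside the rails, its leading edge (row ~137) still about 7+ mm short of the stop (row ~125). Creep on.

Call:
play_rows(
  linear=[
    [0.01,0,0],
    [0.02,0,0],
    [0.03,0,0],
    [0.035,0,0],
    [0.04,0,0],
    [0.045,0,0],
    [0.05,0,0],
    [0.055,0,0],
  ],
  rot=[
    [0,0,0],
    [0,0,0],
    [0,0,0],
    [0,0,0],
    [0,0,0],
    [0,0,0],
    [0,0,0],
    [0,0,0],
  ],
  grip=[-1,-1,-1,-1,-1,-1,-1,-1],
)

```text
clock: 13.4
tool_pos: [0.5433, -0.2386, 0.0381]
tool_rot: [0.0, 0.999, 0.041, -0.0]
force: [-6.5, -1.9, 7.2]
grip_width: 0.0118
grip_force: 30.0
```

Call:
play_rows(
  linear=[
    [0.005,0,0],
    [0.01,0,0],
    [0.015,0,0],
    [0.02,0,0],
    [0.02,0,0],
    [0.02,0,0],
    [0.02,0,0],
    [0.02,0,0],
  ],
  rot=[
    [0,0,0],
    [0,0,0],
    [0,0,0],
    [0,0,0],
    [0,0,0],
    [0,0,0],
    [0,0,0],
    [0,0,0],
  ],
  grip=[-1,-1,-1,-1,-1,-1,-1,-1],
)

```text
clock: 14.2
tool_pos: [0.5458, -0.2385, 0.038]
tool_rot: [0.0, 0.999, 0.041, -0.0]
force: [-5.9, -2.4, 8.1]
grip_width: 0.0117
grip_force: 30.0
```

No contact yet; keep creeping.

Call:
play_rows(
  linear=[
    [0.005,0,0],
    [0.01,0,0],
    [0.015,0,0],
    [0.02,0,0],
    [0.022,0,0],
    [0.024,0,0],
    [0.025,0,0],
    [0.025,0,0],
  ],
  rot=[
    [0,0,0],
    [0,0,0],
    [0,0,0],
    [0,0,0],
    [0,0,0],
    [0,0,0],
    [0,0,0],
    [0,0,0],
  ],
  grip=[-1,-1,-1,-1,-1,-1,-1,-1],
)

```text
clock: 15.0
tool_pos: [0.5487, -0.2382, 0.0381]
tool_rot: [0.0, 0.999, 0.041, -0.0]
force: [-6.5, -2.4, 8.1]
grip_width: 0.012
grip_force: 30.0
```

Call:
play_rows(
  linear=[
    [0.005,0,0],
    [0.01,0,0],
    [0.015,0,0],
    [0.02,0,0],
    [0.022,0,0],
    [0.024,0,0],
    [0.025,0,0],
    [0.025,0,0],
  ],
  rot=[
    [0,0,0],
    [0,0,0],
    [0,0,0],
    [0,0,0],
    [0,0,0],
    [0,0,0],
    [0,0,0],
    [0,0,0],
  ],
  grip=[-1,-1,-1,-1,-1,-1,-1,-1],
)

```text
clock: 15.8
tool_pos: [0.5503, -0.2382, 0.038]
tool_rot: [-0.0, 0.999, 0.04, -0.002]
force: [-20.2, -1.9, 15.4]
grip_width: 0.0117
grip_force: 30.0
```

Call:
play_rows(
  linear=[
    [0.004,0,0],
    [0.008,0,0],
    [0.012,0,0],
    [0.012,0,0],
    [0.012,0,0],
    [0.012,0,0],
    [0.012,0,0],
    [0.012,0,0],
  ],
  rot=[
    [0,0,0],
    [0,0,0],
    [0,0,0],
    [0,0,0],
    [0,0,0],
    [0,0,0],
    [0,0,0],
    [0,0,0],
  ],
  grip=[-1,-1,-1,-1,-1,-1,-1,-1],
)

```text
clock: 16.6
tool_pos: [0.551, -0.2382, 0.0379]
tool_rot: [0.0, 0.999, 0.04, -0.003]
force: [-27.8, -3.7, 18.2]
grip_width: 0.0117
grip_force: 30.0
```

```bash
python3 - <<'E'
from h import *
for c in ("wrist","scene"):
    p,d=vision.snapshot(c); save(c+"5.png",p if c=="wrist" else cv2.resize(p[130:270,160:330],None,fx=4,fy=4))
E
```

```text
(no output)
```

View pics/wrist5.png

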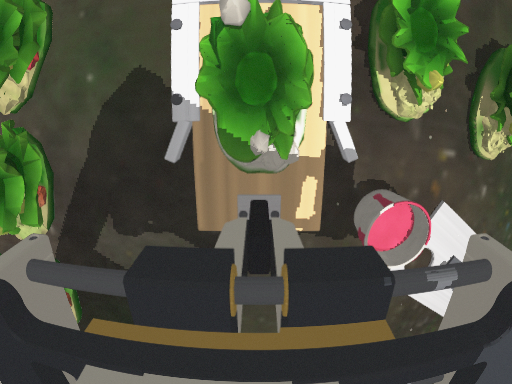

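Board seems seated: the front is at the rails' end and the force rises. Release, rise.

Call:
play_rows(
  linear=[
    [0,0,0],
    [0,0,0],
    [0,0,0],
    [0,0,-0.1],
    [0,0,-0.3],
    [0,0,-0.5],
    [0,0,-0.75],
    [0,0,-1],
  ],
  rot=[
    [0,0,0],
    [0,0,0],
    [0,0,0],
    [0,0,0],
    [0,0,0],
    [0,0,0],
    [0,0,0],
    [0,0,0],
  ],
  grip=[-0.1,-0.1,-0.1,-0.1,-0.1,-0.1,-0.1,-0.1],
)

```text
clock: 17.5
tool_pos: [0.5534, -0.2377, 0.1597]
tool_rot: [0.0, 0.999, 0.041, 0.0]
force: [0.5, 0.2, -0.0]
grip_width: 0.0416
grip_force: 0.0
```

```bash
python3 - <<'E'
from plan import *
from plant import telemetry
s=telemetry.observe();p,m=pose(s); print(p,m,s["force"])
h=(.4967,-.4296)
plan(p,[(.525,-.335,.157,32),(*h,.15,60.4),(*h,.045,60.4)])
E
```

```text
[ 0.5533665  -0.23770638  0.15968294  4.70120747] -0.9999999331676531 [ 0.53086123  0.24005635 -0.0398496 ]
[-0.302, 0.789, 0.022] -0.152 
[-0.618, 0.543, 0.059] -0.157 
[-0.0, -0.0, 0.875] -0.0 
end [ 4.96700e-01 -4.29600e-01  4.50000e-02  6.03212e+01]
```

Call:
play_rows(
  linear=[
    [-0.038,0.1,0.003],
    [-0.076,0.2,0.006],
    [-0.113,0.3,0.009],
    [-0.151,0.4,0.011],
    [-0.189,0.5,0.014],
    [-0.227,0.6,0.017],
    [-0.264,0.7,0.019],
    [-0.302,0.789,0.022],
  ],
  rot=[
    [0,0,-0.019],
    [0,0,-0.038],
    [0,0,-0.057],
    [0,0,-0.076],
    [0,0,-0.095],
    [0,0,-0.114],
    [0,0,-0.133],
    [0,0,-0.152],
  ],
  grip=[-0.1,-0.1,-0.1,-0.1,-0.1,-0.1,-0.1,-0.1],
)

```text
clock: 18.3
tool_pos: [0.525, -0.3357, 0.156]
tool_rot: [0.0, 0.961, 0.277, 0.0]
force: [-0.2, -0.1, -0.3]
grip_width: 0.0419
grip_force: 0.0
```

Call:
play_rows(
  linear=[
    [-0.09,0.08,0.01],
    [-0.18,0.16,0.02],
    [-0.27,0.24,0.03],
    [-0.36,0.32,0.04],
    [-0.44,0.4,0.045],
    [-0.52,0.47,0.05],
    [-0.58,0.52,0.055],
    [-0.618,0.543,0.059],
  ],
  rot=[
    [0,0,-0.022],
    [0,0,-0.045],
    [0,0,-0.067],
    [0,0,-0.09],
    [0,0,-0.11],
    [0,0,-0.13],
    [0,0,-0.147],
    [0,0,-0.157],
  ],
  grip=[-0.1,-0.1,-0.1,-0.1,-0.1,-0.1,-0.1,-0.1],
)

```text
clock: 19.1
tool_pos: [0.4967, -0.4305, 0.1488]
tool_rot: [0.0, 0.864, 0.503, 0.0]
force: [0.0, -0.5, 0.4]
grip_width: 0.0416
grip_force: 0.0
```

```bash
cat > board2.py <<'E'
from h import *; from plan import *
s=telemetry.observe(); print(pose(s))
I0,d=vision.snapshot("top"); np.savez("top6.npz",p=I0,d=d); save("t6.png",cv2.resize(I0[110:290,160:350],None,fx=4,fy=4,interpolation=cv2.INTER_CUBIC)[:600,:760])
I0,d=vision.snapshot("wrist"); save("w6.png",I0)
b=(0.35,0.8,-0.33,-0.1); p=np.load("top6.npz")["p"]; d=np.load("top6.npz")["d"]
I=rectify("top",p,0.008,*b); h,s_,v=cv2.split(cv2.cvtColor(I,cv2.COLOR_RGB2HSV))
w=(h>8)&(h<30)&(s_>40)&(s_<150)&(v>110); P,r=rect(w,.8,-.1)
print(r,cv2.boxPoints(r).round(1).tolist())
for x in np.arange(.55,.62,.01):
    q=P[abs(P[:,0]-x)<3e-4,1]
    if len(q): print(round(x,2),q.min().round(4),q.max().round(4))
v,u=np.nonzero(w); A=np.stack([.8-v*.0005,-.1-u*.0005],1)
for y in np.arange(-.27,-.18,.01):
    q=A[abs(A[:,1]-y)<3e-4,0]
    if len(q): print("y",round(y,3),q.min().round(4),q.max().round(4))
q=cloud("top",d,np.ones_like(d,bool))
def show(n,m): print(n,m.sum(),q[m].mean(0).round(4),q[m].min(0).round(3),q[m].max(0).round(3))
inb=lambda a,b_,c,e:(q[:,0]>a)&(q[:,0]<b_)&(q[:,1]>c)&(q[:,1]<e)
show("bud",inb(.63,.7,-.25,-.19)&(q[:,2]>.072))
show("tab",inb(.5,.58,-.27,-.2)&(q[:,2]>.062))
E
python3 board2.py
```

```text
(array([ 0.4966774 , -0.43045163,  0.14875731, 60.41311138]), np.float64(-0.9999998999216234))
((613.7384033203125, -232.2901611328125), (164.92486572265625, 93.3701171875), 4.4846062660217285) [[527.9000244140625, -192.1999969482422], [535.2000122070312, -285.29998779296875], [699.5999755859375, -272.3999938964844], [692.2999877929688, -179.3000030517578]]
0.55 -0.2645 -0.1905
0.56 -0.2735 -0.1905
0.57 -0.282 -0.19
0.58 -0.2815 -0.1885
0.59 -0.28 -0.1875
0.6 -0.28 -0.1875
0.61 -0.279 -0.187
y -0.27 0.556 0.64
y -0.26 0.5455 0.698
y -0.25 0.566 0.769
y -0.24 0.535 0.6965
y -0.23 0.5345 0.5815
y -0.22 0.5335 0.695
y -0.21 0.5315 0.5945
y -0.2 0.5315 0.689
y -0.19 0.565 0.6925
y -0.18 0.4915 0.4965
bud 35 [ 0.6703 -0.2155  0.0761] [ 0.659 -0.22   0.072] [ 0.678 -0.207  0.083]
tab 85 [ 0.5506 -0.2365  0.0667] [ 0.538 -0.242  0.063] [ 0.563 -0.23   0.071]
```

View pics/t6.png

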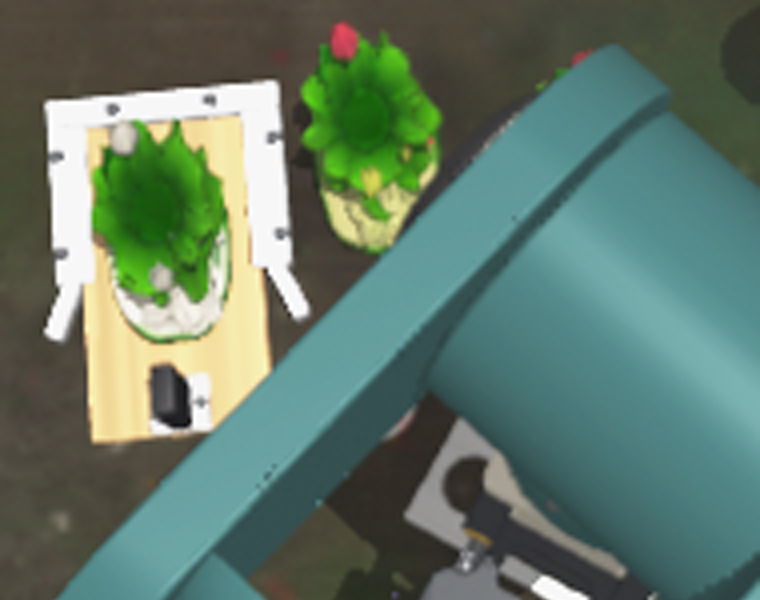

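View pics/w6.png

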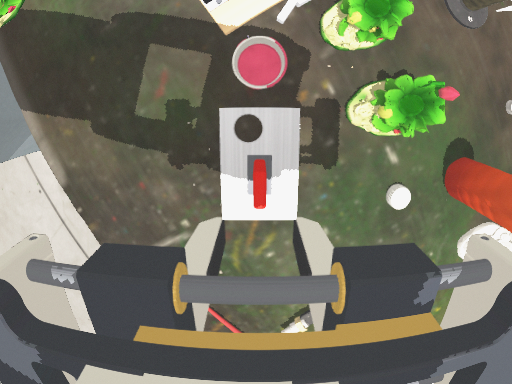

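Top view: board front edge flush with the stop (row ~122), no gap; wrist view: red handle (260,185) lines up centred between the fingers. Descend on it.

Call:
play_rows(
  linear=[
    [0,0,0.13],
    [0,0,0.27],
    [0,0,0.4],
    [0,0,0.54],
    [0,0,0.67],
    [0,0,0.78],
    [0,0,0.88],
    [0,0,0.95],
  ],
  rot=[
    [0,0,0],
    [0,0,0],
    [0,0,0],
    [0,0,0],
    [0,0,0],
    [0,0,0],
    [0,0,0],
    [0,0,0],
  ],
  grip=[-0.1,-0.1,-0.1,-0.1,-0.1,-0.1,-0.1,-0.1],
)

```text
clock: 20.0
tool_pos: [0.4966, -0.4297, 0.0327]
tool_rot: [-0.0, 0.865, 0.502, -0.0]
force: [0.6, 0.3, 0.3]
grip_width: 0.0419
grip_force: 0.0
```

Call:
play_rows(
  linear=[
    [0,0,0],
    [0,0,0],
    [0,0,0],
    [0,0,0],
    [0,0,0],
    [0,0,0],
    [0,0,0],
    [0,0,0],
  ],
  rot=[
    [0,0,0],
    [0,0,0],
    [0,0,0],
    [0,0,0],
    [0,0,0],
    [0,0,0],
    [0,0,0],
    [0,0,0],
  ],
  grip=[-0.1,-0.4,-0.7,-1,-1,-1,-1,-1],
)

```text
clock: 20.8
tool_pos: [0.4969, -0.43, 0.0344]
tool_rot: [0.0, 0.865, 0.502, 0.0]
force: [-0.8, 0.9, 5.7]
grip_width: 0.0118
grip_force: 30.0
```

```bash
python3 - <<'E'
from plan import *
from plant import telemetry
s=telemetry.observe();p,m=pose(s); print(p,m,s["force"],s["grip_width"])
E
```

```text
[ 4.96931489e-01 -4.29950442e-01  3.43965452e-02  6.03242245e+01] -0.9999998388707141 [-0.75694042  0.93864474  5.74273179] 0.011760824925978583
```

Call:
play_rows(
  linear=[
    [0,0,-0.05],
    [0,0,-0.15],
    [0,0,-0.28],
    [0,0,-0.43],
    [0,0,-0.6],
    [0,0,-0.76],
    [0,0,-0.9],
    [0,0,-1],
  ],
  rot=[
    [0,0,0],
    [0,0,0],
    [0,0,0],
    [0,0,0],
    [0,0,0],
    [0,0,0],
    [0,0,0],
    [0,0,0],
  ],
  grip=[-1,-1,-1,-1,-1,-1,-1,-1],
)

```text
clock: 21.6
tool_pos: [0.497, -0.43, 0.1565]
tool_rot: [0.001, 0.865, 0.502, 0.0]
force: [0.3, 0.1, -1.8]
grip_width: 0.0121
grip_force: 30.0
```

```bash
python3 - <<'E'
from h import *
from plan import *
s=telemetry.observe();p,m=pose(s); print(p,m,s["force"],s["grip_width"],s["wrist_torque"])
bud=np.array([.669,-.2157]); th=4.55; a=np.radians(th); ex=np.array([np.cos(a),np.sin(a)]);ey=np.array([-ex[1],ex[0]])
T=bud-.05*ex-.012*ey; print(T)
plan(p,[(.525,-.365,.16,42),(.575,-.295,.16,23),(*T,.16,th),(*T,.1255,th)])
I,d=vision.snapshot("wrist"); save("w7.png",I)
E
```

```text
[ 0.49701958 -0.43002429  0.1564577  60.32092843] -0.9999982416897973 [ 0.29784279  0.08087918 -1.78790674] 0.012071688962059759 [-0.04138458  0.09646853 -0.0235895 ]
[ 0.62010952 -0.23162863]
[0.586, -0.066, -0.03] 0.102 
[0.7, -0.155, 0.0] 0.105 
[0.553, -0.339, 0.0] 0.103 
[0.0, 0.0, 0.288] -0.0 
end [ 0.6201 -0.2316  0.1255  4.5209]
```

View pics/w7.png

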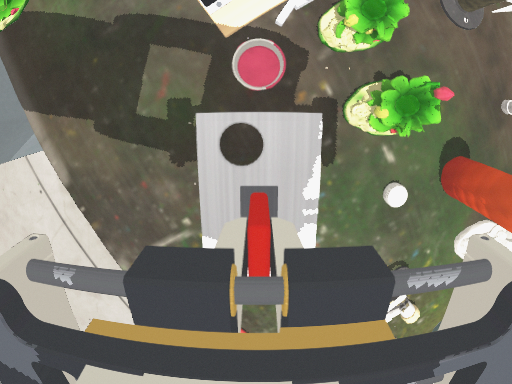

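Mask is lifted square in the fingers (hole at (241,144), handle at 260). Carry it over.

Call:
play_rows(
  linear=[
    [0.05,-0.006,-0.004],
    [0.12,-0.014,-0.008],
    [0.2,-0.022,-0.012],
    [0.28,-0.031,-0.016],
    [0.36,-0.04,-0.02],
    [0.44,-0.05,-0.024],
    [0.52,-0.058,-0.028],
    [0.586,-0.066,-0.03],
  ],
  rot=[
    [0,0,0.009],
    [0,0,0.021],
    [0,0,0.035],
    [0,0,0.049],
    [0,0,0.063],
    [0,0,0.077],
    [0,0,0.09],
    [0,0,0.102],
  ],
  grip=[-1,-1,-1,-1,-1,-1,-1,-1],
)

```text
clock: 22.45
tool_pos: [0.5248, -0.3643, 0.1572]
tool_rot: [-0.0, 0.934, 0.357, -0.0]
force: [-0.7, 0.3, -1.3]
grip_width: 0.012
grip_force: 30.0
```

Call:
play_rows(
  linear=[
    [0.088,-0.019,0],
    [0.175,-0.039,0],
    [0.263,-0.058,0],
    [0.35,-0.077,0],
    [0.438,-0.097,0],
    [0.525,-0.116,0],
    [0.613,-0.136,0],
    [0.7,-0.155,0],
  ],
  rot=[
    [0,0,0.013],
    [0,0,0.026],
    [0,0,0.039],
    [0,0,0.052],
    [0,0,0.066],
    [0,0,0.079],
    [0,0,0.092],
    [0,0,0.105],
  ],
  grip=[-1,-1,-1,-1,-1,-1,-1,-1],
)

```text
clock: 23.25
tool_pos: [0.5748, -0.2943, 0.1572]
tool_rot: [-0.0, 0.98, 0.199, -0.0]
force: [-0.1, -1.1, -1.9]
grip_width: 0.0118
grip_force: 30.0
```

Call:
play_rows(
  linear=[
    [0.085,-0.052,0],
    [0.17,-0.104,0],
    [0.255,-0.156,0],
    [0.335,-0.205,0],
    [0.41,-0.251,0],
    [0.475,-0.291,0],
    [0.525,-0.322,0],
    [0.553,-0.339,0],
  ],
  rot=[
    [0,0,0.016],
    [0,0,0.032],
    [0,0,0.048],
    [0,0,0.062],
    [0,0,0.076],
    [0,0,0.088],
    [0,0,0.098],
    [0,0,0.103],
  ],
  grip=[-1,-1,-1,-1,-1,-1,-1,-1],
)

```text
clock: 24.05
tool_pos: [0.62, -0.2309, 0.1572]
tool_rot: [-0.0, 0.999, 0.039, -0.0]
force: [0.2, 0.2, -2.1]
grip_width: 0.0116
grip_force: 30.0
```

```bash
python3 - <<'E'
from h import *
from plan import *
s=telemetry.observe();p,m=pose(s); print(p,m,s["force"],s["grip_width"])
for c in ("wrist","top","scene"):
    I,d=vision.snapshot(c); np.savez(c+"8.npz",p=I,d=d,**vision.camera_model(c)); save(c+"8.png",I)
a=cv2.resize(cv2.imread("pics/wrist8.png"),(400,300)); b=cv2.resize(cv2.imread("pics/top8.png")[90:240,150:350],(400,300)); e=cv2.resize(cv2.imread("pics/scene8.png")[100:250,170:370],(400,300))
cv2.imwrite("pics/m8.png",np.vstack([np.hstack([a,b]),np.hstack([e,e*0])]))
E
```

```text
[ 0.61996603 -0.23086151  0.15716264  4.48368273] -0.9999997176391554 [ 0.21860159  0.17866421 -2.05324369] 0.011622320353915985
```

View pics/m8.png

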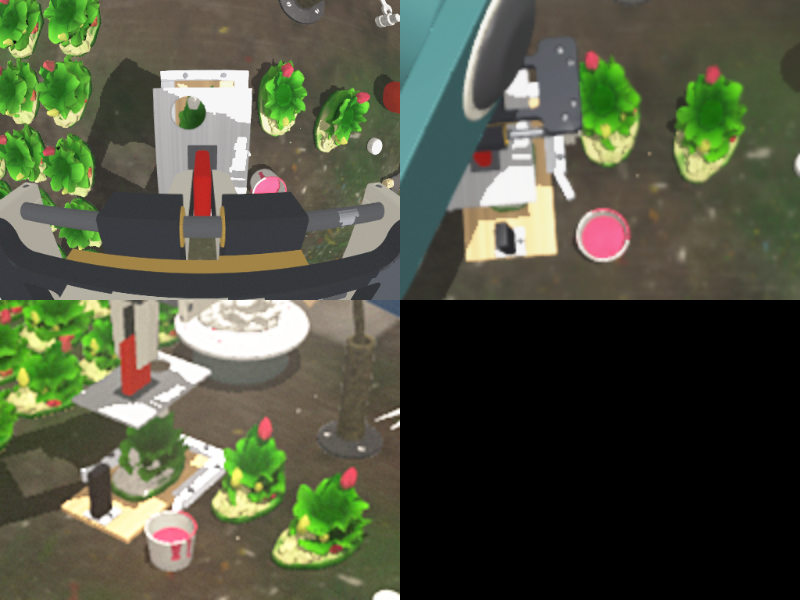

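Board still home, mask level above it, hole showing over the bud area. Now measure with the wrist camera, after lowering partway.

Call:
play_rows(
  linear=[
    [0,0,0.02],
    [0,0,0.04],
    [0,0,0.06],
    [0,0,0.08],
    [0,0,0.1],
    [0,0,0.11],
    [0,0,0.12],
    [0,0,0.12],
  ],
  rot=[
    [0,0,0],
    [0,0,0],
    [0,0,0],
    [0,0,0],
    [0,0,0],
    [0,0,0],
    [0,0,0],
    [0,0,0],
  ],
  grip=[-1,-1,-1,-1,-1,-1,-1,-1],
)

```text
clock: 25.0
tool_pos: [0.6198, -0.2314, 0.143]
tool_rot: [-0.0, 0.999, 0.039, -0.0]
force: [0.4, 0.8, -1.1]
grip_width: 0.0119
grip_force: 30.0
```

```bash
cat > fin.py <<'E'
from h import *
from plan import *
import sys
s=telemetry.observe();p,m=pose(s); print(p,m,s["force"])
c=vision.camera_model("wrist"); I,d=vision.snapshot("wrist")
K=np.array(c["intrinsics"]);R=np.array(c["R"]);t=np.array(c["t"])
v,u=np.mgrid[:384,:512]; X=(u-K[0,2])/K[0,0]; Y=(v-K[1,2])/K[1,1]; r=np.hypot(X,Y)+1e-9
k=np.tan(np.minimum(r,1.4))/r
W=(np.stack([X*k*d,Y*k*d,d],-1)-t)@R; W[d==0]=np.nan
a=np.radians(p[3]); ex=np.array([np.cos(a),np.sin(a)]);ey=np.array([-ex[1],ex[0]])
L=W[...,:2]-p[:2]; Lx=L@ex; Ly=L@ey; Z=W[...,2]
zp=p[2]-.0304
pl=(abs(Z-zp)<.008)&(Lx>.012)&(Lx<.09)&(abs(Ly)<.06)
A=np.c_[Lx[pl],Ly[pl],np.ones(pl.sum())]; co,*_=np.linalg.lstsq(A,Z[pl],rcond=None); print("plane slope",co.round(4),"expect z",zp, "rms",np.std(A@co-Z[pl]))
print("plate x max",np.percentile(Lx[pl],99.5),"y",np.percentile(Ly[pl],[.5,99.5]))
pts=(np.stack([Lx[pl],Ly[pl]],1)*1000).astype(np.float32); print(cv2.minAreaRect(pts))
# hole: contour of non-plate inside the plate
n,l,st,ce=cv2.connectedComponentsWithStats((~pl).astype(np.uint8))
C=c and -R.T@t
for i in range(1,n):
    if 60<st[i,4]<6000:
        cu,cv_=ce[i]; q=(l==i); 
        # rays of hole pixels cut with the plate plane
        D=np.stack([X*k,Y*k,np.ones_like(X)],-1)[q]@R; S=C+D*((zp-C[2])/D[:,2])[:,None]
        g=S[:,:2]-p[:2]; g=np.stack([g@ex,g@ey],1)
        if g[:,0].min()<.02: continue
        print("hole",st[i],g.mean(0).round(4),"circ",cv2.minEnclosingCircle((g*1000).astype(np.float32)))
        b=q&(Z>.07)&(Z<.1); print("bud thru",b.sum(), np.nanmean(W[b],0) if b.any() else None)
save(sys.argv[1],I[60:250,150:350])
E
python3 fin.py w9.png
```

```text
[ 0.61980977 -0.23137917  0.14300618  4.52154699] -0.9999999800797664 [ 0.39315062  0.83092477 -1.1165507 ]
plane slope [-0.0123  0.0002  0.1135] expect z 0.11260617808938224 rms 0.0009309411466347701
plate x max 0.06955435988874803 y [-0.04072425  0.04247264]
((40.87712097167969, 0.9242744445800781), (84.4715347290039, 57.69525909423828), 89.95767211914062)
hole [ 220  123   43   43 1467] [0.0482 0.0126] circ ((47.84806442260742, 12.588837623596191), 14.702306747436523)
bud thru 277 [ 0.66976558 -0.21534566  0.07570348]
```

```bash
cat >> fin.py <<'E'
b=(Z>.066)&(Z<.1)&(Lx>.03)&(Lx<.07)&(Ly>-.01)&(Ly<.035)
hs=cv2.cvtColor(I,cv2.COLOR_RGB2HSV); w=b&(hs[...,1]<70)
for lo in (.066,.072,.078):
    q=w&(Z>lo)&(Z<lo+.006)
    if q.any(): print("bud",lo,q.sum(),"x",np.percentile(Lx[q],[2,50,98]).round(4),"y",np.percentile(Ly[q],[2,50,98]).round(4), "zmax",np.nanmax(Z[q]))
# projected: where tip expected
zz=(Z>.0)&(Z<.012)&(abs(Lx)<.2)&(hs[...,0]>8)&(hs[...,0]<30)&(hs[...,1]>40)&(hs[...,1]<150)
print("wood y edges",np.percentile(Ly[zz],[.5,99.5]).round(4),"x",np.percentile(Lx[zz],[.5,99.5]).round(4),zz.sum())
cv2.imwrite("pics/z_"+sys.argv[1],cv2.resize(I[60:250,150:350,::-1],None,fx=3,fy=3))
E
python3 fin.py w10.png
```

```text
[ 0.61983333 -0.23137895  0.14310405  4.52291206] -0.9999999933384195 [-0.4809881   0.14255277 -1.23631768]
plane slope [-1.240e-02  1.000e-04  1.137e-01] expect z 0.11270404711051536 rms 0.0009407811877730196
plate x max 0.06958013712202239 y [-0.04074856  0.04247036]
((40.88916778564453, 1.0157356262207031), (57.733482360839844, 85.15027618408203), 0.016325419768691063)
hole [ 220  123   43   43 1467] [0.0482 0.0126] circ ((47.85810852050781, 12.575154304504395), 14.705636024475098)
bud thru 279 [ 0.6696786  -0.21538245  0.07573574]
bud 0.066 39 x [0.0439 0.0537 0.058 ] y [0.0037 0.0077 0.0174] zmax 0.07192662071646623
bud 0.072 133 x [0.045  0.0516 0.0586] y [0.0053 0.0107 0.0165] zmax 0.07793574853515826
bud 0.078 81 x [0.0489 0.0529 0.0563] y [0.0075 0.0106 0.0137] zmax 0.08330628354195263
wood y edges [-0.3309  0.3679] x [-0.1892  0.196 ] 30146
```

View pics/z_w10.png

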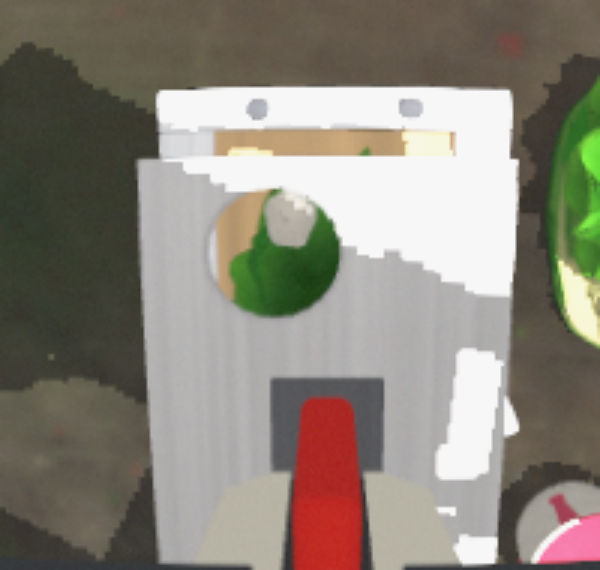

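Picture: bud (290,218) sits toward the far/right side of the hole (275,252); shift ~3.5 mm forward and 1.5 mm right, then lower.

Call:
play_rows(
  linear=[
    [0.01,0.004,0],
    [0.02,0.008,0],
    [0.029,0.012,0],
    [0.029,0.012,0.03],
    [0.029,0.012,0.06],
    [0.029,0.012,0.09],
    [0.029,0.012,0.12],
    [0.029,0.012,0.12],
  ],
  rot=[
    [0,0,0],
    [0,0,0],
    [0,0,0],
    [0,0,0],
    [0,0,0],
    [0,0,0],
    [0,0,0],
    [0,0,0],
  ],
  grip=[-1,-1,-1,-1,-1,-1,-1,-1],
)

```text
clock: 25.9
tool_pos: [0.6232, -0.2324, 0.128]
tool_rot: [-0.0, 0.999, 0.039, -0.0]
force: [0.1, -0.6, -1.8]
grip_width: 0.0118
grip_force: 30.0
```

```bash
cat >> fin.py <<'E'
g=(abs(Z)<.012)&(Lx>-.1)&(Lx<.3)&(abs(Ly)<.3)&(hs[...,2]<90)
A=np.c_[Lx[g],Ly[g],np.ones(g.sum())]; co,*_=np.linalg.lstsq(A,Z[g],rcond=None); print("bench slope",co.round(4),g.sum())
for lo,hi in ((.012,.035),(.035,.07)):
    q=pl&(Lx>lo)&(Lx<hi); print("plate z",lo,np.median(Z[q]).round(4))
E
python3 fin.py w11.png
```

```text
[ 0.62317042 -0.23243532  0.12796288  4.52208974] -0.9999995003942315 [ 0.05923539 -0.63483683 -1.78916985]
plane slope [-0.0138  0.0006  0.0985] expect z 0.09756288121698635 rms 0.0009370164241426469
plate x max 0.0695212953373253 y [-0.04073969  0.04243971]
((40.86823272705078, 0.8350677490234375), (84.85926055908203, 57.727378845214844), 89.98323822021484)
hole [ 220  123   43   43 1467] [0.0481 0.0126] circ ((47.818565368652344, 12.576619148254395), 14.699707984924316)
bud thru 332 [ 0.67030882 -0.21561222  0.07558457]
bud 0.066 47 x [0.041  0.0497 0.0559] y [0.0051 0.0081 0.0187] zmax 0.07196297116158444
bud 0.072 171 x [0.042  0.0501 0.0567] y [0.0065 0.0117 0.0177] zmax 0.07797066661108665
bud 0.078 89 x [0.0455 0.0493 0.0528] y [0.0085 0.0121 0.0151] zmax 0.08394496480169591
wood y edges [-0.3115  0.3426] x [-0.1909  0.1942] 31414
bench slope [0.003  0.0004 0.0002] 20143
plate z 0.012 0.0979
plate z 0.035 0.0977
```

Call:
play_rows(
  linear=[
    [0,0,0],
    [0,0,0],
    [0,0,0],
    [0,0,0],
    [0,0,0],
    [0,0,0],
    [0,0,0],
    [0,0,0],
  ],
  rot=[
    [0,0,0],
    [0,0,0],
    [0,0,0],
    [0,0,0],
    [0,0,0],
    [0,0,0],
    [0,0,0],
    [0,0,0],
  ],
  grip=[-1,-1,-1,-1,-1,-1,-1,-1],
)

```text
clock: 26.75
tool_pos: [0.6234, -0.2326, 0.1288]
tool_rot: [0.0, 0.999, 0.039, 0.0]
force: [-0.3, -0.4, -1.9]
grip_width: 0.0116
grip_force: 30.0
```

```bash
python3 -c "
from plant import job; print(job.hand_in())"
```

```text
the job is handed in; nothing more can be done
None
```

The job is handed in at 26.75 s, verdict not shown: the board is against its stop, and the mask is held about 1 cm above the bud, level to within 1° and lined up with the board, with the hole within about 1 mm of centre by the wrist camera.

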